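# Fit the air-filter cartridge and snap its cap on

## Robot

A 6-joint arm with a two-finger parallel gripper is mounted at the origin on the work surface. World frame = base frame: x ahead of the robot, y to its left, z up, the work surface at z = 0. Lengths are in m, angles in rad, forces in N, time in s.
With the tool pointing down it reaches from about 0.3 to 0.875 m from the base axis. Payload 6.4 kg.
Tool frame: the origin (TCP) lies between the finger pads; the fingertips stand 11 mm ahead of it and the grasp point (between the pads) lies 8 mm behind it (ctrl.tcp_to_tips is the y of the fingertips in the tool frame, in m); y points along the fingers, x is the direction in which the jaws open and shut, and the axes are right-handed (so a half turn about y gives the same grasp; the last joint's range is limited). The gripper opens to 85 mm and grips with 20 to 120 N. Pads are 22 mm wide; open, the fingers measure 114 mm over their backs; the gripper's body (76 mm by 85 mm) begins 54 mm behind the grasp point. The pads swing forward as they close: fully open they stand 13 mm farther back than shut.
Start: joints at [1.059, 0.181, 1.607, -0, 1.354, -0.206], TCP at [0.173, 0.548, 0.242] pointing down, gripper open.
Joint ranges: [-2.99, 2.99], [-0.89, 2.07], [0.3, 2.58], [-1.14, 4.28], [0, 2.63], [-3.12, 3.12]. Speed limits (rad/s): [2.57, 2.57, 3.01, 3.14, 3.14, 3.14].

## Interface

Orientations are given as a unit quaternion [w, x, y, z].
In Python, from bench import ctrl gives the robot as it stands.
- The arm moves only by the tool apply_moves, never from a script. Its argument "plan" is text: rows parted by semicolons, each of 7 numbers parted by spaces: the shift along the tool's x, y, z each as a share of 0.05 m, from -1 to 1, then the turn, a rotation vector about the tool's x, y, z each as a share of 0.12 rad, from -1 to 1, then the opening, from 0 (shut) to 1 (fully open). In form: dx dy dz wx wy wz claw; .... A call has exactly 5 rows; each row shifts and turns the commanded pose from where the row before left it, along the tool's axes as they then stand; what a row does not reach is not made up. A row lasts 1/10 s, in which the tool goes at most 50 mm and 8.59 degrees, less where a joint would pass 70% of its speed; a pose out of reach is approached as far as the arm can. A call with a number of a shift or a turn outside -1 to 1 is refused whole. A call with a gripper value outside its range is refused whole. The fingers move at their own pace and stop on an object; the grip force is fixed at half the most. Time passes only in rows, so rows that do not move let the fingers close, or fill a call up. It gives the time, the measured TCP pose, the force and the opening at its end, in the units of the state.
- ctrl.get_obs(): the state, without advancing time (a new reading comes with each control period).
- ctrl.camera(name): name is "scene" or "top"; returns the picture (420x560x3 uint8, red, green, blue); there is no depth.
- ctrl.get_calibration(name): a dict with "intrinsics" (3x3 intrinsics, pixels), "R" (3x3) and "t" (3): a world point X has camera coordinates R X + t. Camera axes: x right, y down, z forward; pixel columns grow to the right and rows downward; lengths in m; the calibration is good to about 2 mm. A picture is of the moment at which its call begins. get_calibration takes no time and is no camera call.
- ctrl.hand_in(): hands the job in, once; it reports no verdict.
Trained networks look in the newest picture that a camera, given by its name, has taken for a name from the list of things; names that differ only in an ending like _2 or _b are one class to them, and where a whole thing is asked for, a point or a joint stands for the part that bears it (a point fixed in the world has none). Each returns a list of dicts, best first, with "score" (0 to 1); they miss things now and then, are a little off and sometimes report something else, mostly with a low value. They report only what shows in the picture. A call takes as long as a camera call. They do not tell look-alikes from the thing itself.
- ctrl.recognise(camera, target): "point" ([x, y, z] in m, in world coordinates, good to about 4 mm: the middle of the surface that is visible of it).
The state is a dict: "time_s": time; "q": joint angles; "dq": joint speeds; "joint_efforts": joint torques, N m; "eef_pos": TCP position; "eef_rot": TCP orientation; "wrist_force": force on the tool from outside, world axes, zero at the start; "torque": the same for the moment, N m; "opening": opening from 0.0 (shut) to 1.0 (fully open).
Only numpy, scipy, OpenCV 4.12 (cv2) and the standard library are available. Lean on these libraries where they do the work, as an engineer would, in place of code of your own. Each camera call takes 0.05 s, during which the arm holds its last target.

## Task

Fit the new cartridge in the workshop's air filter: stand it upright, neck up and fully home, in the bore of the aluminium filter base, and let go of it. Then take the black cap by its knob, set it level and centred on top of the cartridge between the two spring clips, and press it straight down until both clips snap over its rim and the resistance suddenly drops. Keep pressing: do not let go of the cap, but finish with the gripper still on it, pushing it firmly down on the cartridge (about 15 N), and leave the other things on the bench alone.

Things in the scene. Friction and masses are not known exactly. Their poses are not given: they have to be found in the camera images.
- base_bore (a point): Centre of the bore's mouth, on the flat top of the aluminium filter base: a block 90 mm (its x) by 110 mm (its y) by 45 mm high, fixed to the bench, yaw within 0.6 rad of straight; z up. The vertical bore is 37 mm wide, 35 mm deep, with a 2 mm chamfer. Two upright spring clips stand on the block's +y and -y sides; its +x and -x sides are free, so fingers opening along x clear the clips.
- clip_left (a joint): Spring clip on the base's +y side, a steel leaf 22 mm wide, 42 mm off the bore axis, up to 61 mm above the block's top. Its inward nose has its centre 57.7 mm above the block's top and its inner edge 33.5 mm off the axis. Value: how far it is sprung outward, m: 0 at rest and after the snap, 0.001 to 0.003 while the cap's rim passes, limit 0.006.
- clip_right (a joint): The same clip, mirrored, on the base's -y side; 0 at rest, grows outward.
- cartridge_center (a point): Centre, half-way up (37.5 mm above its foot), of the filter cartridge, which starts standing on the bench: white ribbed round body 34 mm wide, 45 mm high, chamfered foot; on it a grey round neck 20 mm wide, 30 mm long, to grip it by (7.5 to 37.5 mm above this point). z runs along its axis to the neck.
- cap_center (a point): Centre, half-way up (29 mm above its flat underside), of the black cap, which starts lying disc down on the bench: a round disc 72 mm wide, 14.5 mm thick, bevelled below to 56 mm wide, with an upright round knob 28 mm wide and 43.5 mm tall in its middle (14.5 mm below to 29 mm above this point). z is up along the knob.
- base: The filter base itself; origin under the centre of the block, on the bench, axes as for the bore's mouth.
- cartridge: The cartridge, about 0.12 kg, 75 mm tall; origin at the centre of its foot, z to the neck. Fully home, its lowest 35 mm are in the bore and its top is 40 mm above the block's top.
- cap: The cap, about 0.15 kg; origin at the centre of its underside, which rests on the cartridge's neck when home, 40 mm above the block's top. About 10.5 mm above home its bevel meets the clip noses; the push rises to about 8 to 15 N some 7 mm above home, then from about 5 mm the clips snap over the rim: resistance vanishes, and they pull the cap down until it meets the cartridge.
- wrench: Bystander: open-ended steel wrench, 190 mm, lying on the bench beyond the base.
- can: Bystander: grey can 60 mm wide, 150 mm high, standing.
- pipe_offcut: Bystander: dark steel pipe offcut, 60 mm wide, 50 mm high, standing.
Mind the look-alikes: they are no part of the job. Several things look just like the base: the one meant starts nearest to the robot's base. Leave any green or orange look-alike of the cap alone.

How it is judged:
On the way, in this order (a step that is already met when the one before it is completed fails the run):
1. the cartridge stands fully home in the bore, let go (horizontal distance between cartridge and base_bore below 0.004 m and z of cartridge in the frame of base below 0.0125 m and angle between cartridge's own z axis and vertical below 0.1 rad and contact force between the fingers and cartridge below 0.1 N), for 0.2 s.
2. the cap has snapped in under both clips (z of cap in the frame of base between 0.082 and 0.0875 m and horizontal distance between cap and base_bore below 0.007 m and angle between cap's own z axis and vertical below 0.1 rad and value of joint each of clip_left, clip_right below 0.0015 m), for 0.2 s.
At the end, for the whole second after the job is handed in: Cartridge in the bore (4 mm off axis, 2.5 mm off the bottom, upright to 0.1 rad); cap under both clips (2.5 mm above to 3 mm below home, 7 mm off axis, level to 0.1 rad, clips sprung back to under 1.5 mm); gripper on the cap (over 2 N), pressing it on the cartridge with over 6 N (all of step 2 and horizontal distance between cartridge and base_bore below 0.004 m and z of cartridge in the frame of base below 0.0125 m and angle between cartridge's own z axis and vertical below 0.1 rad and contact force between cap and cartridge above 6 N and contact force between the fingers and cap above 2 N); the arm keeps its last pose, push and grip.
It fails at once if the wrench is disturbed (distance of wrench from where it was at the start of the episode above 0.03 m).
It fails at once if the can is disturbed (distance of can from where it was at the start of the episode above 0.03 m).
It fails at once if the pipe offcut is disturbed (distance of pipe_offcut from where it was at the start of the episode above 0.03 m).
It also fails if it takes over 54 s, if anything falls off the work surface, if the arm or the gripper's body presses on something with over 40 N, if the wrist force passes 120 N, or if a joint passes its speed limit or range.

## Working session

There is one attempt and no reset: what is moved stays moved. The work goes in short steps, Python scripts to look and compute and a tool call to move; the robot and the scene stay as the last step left them, time stands still between calls to the robot, and variables do not carry over. Pictures are saved under pics/ and viewed, and the job is handed in when it is done.

Besides the shell and the picture viewer there is one more tool, called after "Call:" by a JSON object that holds its "name" and its "arguments". apply_moves: Moves the arm, as the interface text tells. Shift numbers are shares of 0.05 m and turn numbers shares of 0.12 rad, none past 1 either way. Its arguments: {"type":"object","properties":{"plan":{"type":"string"}},"required":["plan"]}

```bash
ls; mkdir -p pics; python3 - <<'E'
from bench import ctrl
import cv2,numpy as np
print({k:np.round(v,3) for k,v in ctrl.get_obs().items()}, ctrl.tcp_to_tips)
for c in ["scene","top"]:
    im=ctrl.camera(c); cv2.imwrite(f"pics/{c}0.png",cv2.cvtColor(im,cv2.COLOR_RGB2BGR))
    k=ctrl.get_calibration(c); print(c,k["intrinsics"],k["R"],k["t"], -np.array(k["R"]).T@k["t"])
E
```

```text
pics
{'time_s': np.float64(0.0), 'q': array([ 1.059,  0.182,  1.608, -0.   ,  1.354, -0.206]), 'dq': array([ 0.001,  0.   ,  0.   , -0.   ,  0.001, -0.001]), 'joint_efforts': array([ 1.0000e-03, -4.4488e+01, -3.5134e+01, -0.0000e+00,  9.0000e-03,
        0.0000e+00]), 'eef_pos': array([0.173, 0.548, 0.241]), 'eef_rot': array([-0.57 ,  0.571,  0.417, -0.419]), 'wrist_force': array([ 0.046, -0.476, -1.112]), 'torque': array([-0.034,  0.013,  0.005]), 'opening': np.float64(0.996)} 0.011
scene [[532.30269368   0.         283.65084298]
 [  0.         532.30269368 201.77415781]
 [  0.           0.           1.        ]] [[-0.2780508   0.96056325 -0.00245008]
 [ 0.83991116  0.24188686 -0.48583946]
 [-0.46608689 -0.1371459  -0.87404463]] [ 0.15064651 -0.48836861  1.41984204] [1.11384339 0.16814996 1.00410566]
top [[454.41068543   0.         278.56104488]
 [  0.         454.41068543 204.21952758]
 [  0.           0.           1.        ]] [[ 0.0264631  -0.99964415 -0.00335787]
 [-0.99083992 -0.02578477 -0.13255715]
 [ 0.1324234   0.00683499 -0.99116968]] [-0.02547978  0.62576687  0.94476169] [ 0.49560052 -0.01579289  1.01928345]
```

View pics/scene0.png

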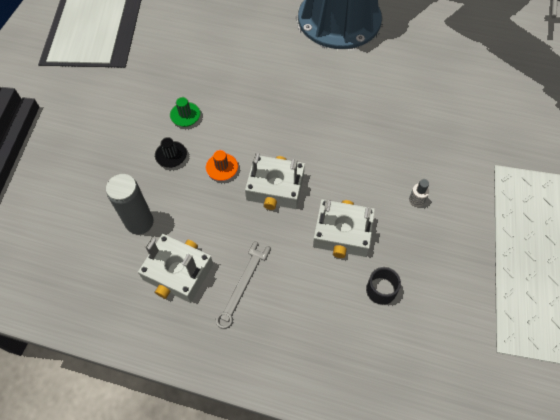

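View pics/top0.png

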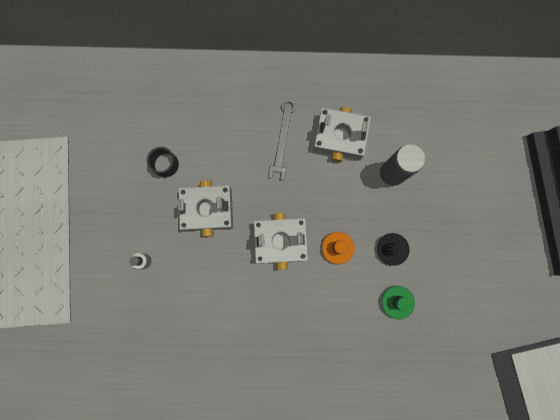

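```bash
python3 - <<'E'
from bench import ctrl
import numpy as np
for c in ["scene","top"]:
  for t in ["base","cartridge","cap","can","pipe_offcut","wrench","base_bore"]:
    try:
      for r in ctrl.recognise(c,t): print(c,t,round(r["score"],2),np.round(r["point"],3))
    except Exception as e: print(c,t,e)
E
```

```text
scene base 0.88 [ 0.56  -0.014  0.048]
scene base 0.77 [0.629 0.146 0.045]
scene base 0.57 [ 0.794 -0.146  0.043]
scene cartridge 0.81 [0.507 0.287 0.046]
scene cap 0.67 [ 0.544 -0.258  0.015]
scene cap 0.67 [ 0.543 -0.138  0.013]
scene cap 0.67 [ 0.434 -0.268  0.019]
scene can 0.7 [ 0.723 -0.252  0.122]
scene pipe_offcut 0.78 [0.723 0.25  0.036]
scene wrench 0.65 [ 0.785 -0.015  0.003]
scene base_bore 0.84 [ 0.563 -0.012  0.045]
scene base_bore 0.83 [0.628 0.154 0.043]
scene base_bore 0.59 [ 0.795 -0.142  0.048]
top base 0.72 [ 0.79  -0.139  0.043]
top base 0.42 [0.543 0.023 0.105]
top cartridge 0.77 [0.496 0.277 0.046]
top cap 0.98 [ 0.537 -0.138  0.016]
top cap 0.94 [ 0.536 -0.255  0.016]
top cap 0.91 [ 0.423 -0.27   0.009]
top can 0.85 [ 0.699 -0.255  0.14 ]
top pipe_offcut 0.97 [0.718 0.254 0.036]
top wrench 0.97 [ 0.774 -0.011  0.006]
top base_bore 0.95 [ 0.54  -0.013  0.044]
top base_bore 0.88 [0.614 0.153 0.045]
top base_bore 0.81 [ 0.787 -0.149  0.042]
```

```bash
python3 - <<'E'
import cv2,numpy as np
s=cv2.imread("pics/scene0.png");t=cv2.imread("pics/top0.png")
def crop(im,x,y,w,h,f): return cv2.resize(im[y:y+h,x:x+w],None,fx=f,fy=f,interpolation=cv2.INTER_CUBIC)
cv2.imwrite("pics/c1.png",np.hstack([crop(s,225,140,100,80,4),crop(t,230,200,100,80,4)]))
a=crop(s,140,90,100,80,4);b=crop(t,320,220,100,80,4)
c=crop(s,392,160,50,40,8);d=crop(t,115,240,50,40,8)
cv2.imwrite("pics/c2.png",np.vstack([np.hstack([a,b]),np.hstack([c,d])])[:640])
im=cv2.imread("pics/c2.png");cv2.imwrite("pics/c2.png",cv2.resize(im,(744,596)))
E
```

```text
(no output)
```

View pics/c1.png

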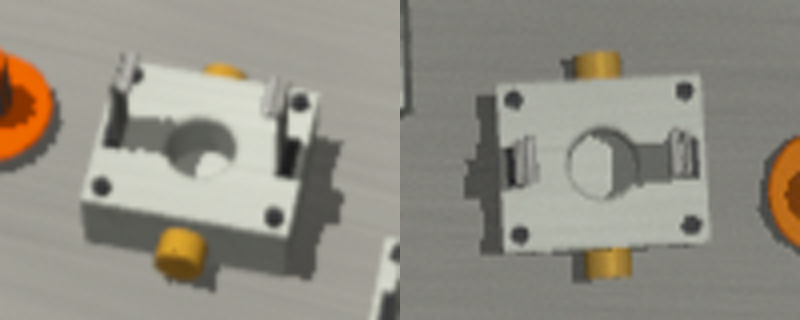

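View pics/c2.png

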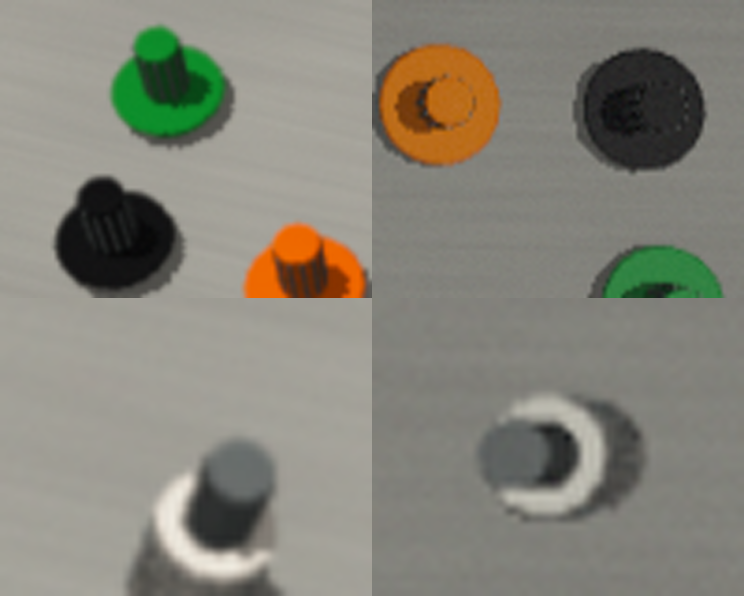

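```bash
cat > h.py <<'E'
import cv2,numpy as np
from bench import ctrl
from scipy.optimize import minimize
K={c:ctrl.get_calibration(c) for c in("scene","top")}
def proj(c,X):
    k=K[c];p=np.atleast_2d(X)@np.array(k["R"]).T+k["t"];p=p@np.array(k["intrinsics"]).T
    return p[:,:2]/p[:,2:]
def ray(c,uv,z):
    k=K[c];R=np.array(k["R"]);o=-R.T@k["t"];d=R.T@np.linalg.solve(k["intrinsics"],[uv[0],uv[1],1])
    return o+d*(z-o[2])/d[2]
def circ(x,y,z,r,n=40):
    a=np.linspace(0,2*np.pi,n,endpoint=False);return np.c_[x+r*np.cos(a),y+r*np.sin(a),np.full(n,z)]
def hull(c,P,m,S=8):
    h=cv2.convexHull((proj(c,P)).astype(np.float32)).reshape(-1,2)
    cv2.fillPoly(m,[np.round((h+.5)*S-0.5).astype(int)],1)
def iou(c,parts,mask,box,S=8):
    x0,y0,w,h=box
    m=np.zeros((420*S,560*S),np.uint8)
    for P in parts:hull(c,P,m,S)
    m=cv2.resize(m[y0*S:(y0+h)*S,x0*S:(x0+w)*S].astype(np.float32),(w,h),interpolation=cv2.INTER_AREA)
    k=mask[y0:y0+h,x0:x0+w]
    return np.minimum(m,k).sum()/np.maximum(m,k).sum()
E
cat > m1.py <<'E'
from h import *
def cap(x,y): return [np.vstack([circ(x,y,0,.028),circ(x,y,.008,.036),circ(x,y,.0145,.036)]),np.vstack([circ(x,y,.0145,.014),circ(x,y,.058,.014)])]
ims={c:cv2.imread(f"pics/{c}0.png").astype(int) for c in K}
boxes={"scene":(145,128,50,45),"top":(370,228,48,44)}
for cs in (["scene"],["top"]):
    def f(p):
        s=0
        for c in cs:
            s-=iou(c,cap(*p),(ims[c].max(2)<(62 if c=="scene" else 58)).astype(np.float32),boxes[c])
        return s
    r=minimize(f,[.54,-.256],method="Nelder-Mead",options=dict(initial_simplex=[[.54,-.256],[.55,-.256],[.54,-.246]],xatol=1e-4,fatol=1e-4));print("cap",cs,r.x,r.fun)
# cartridge neck top: manual ellipse centre from gray disc
bx={"scene":(392,160,50,40),"top":(115,240,50,40)}
# base corners top: view
tc=np.array([[97,85],[300,75],[308,242],[103,253]])/4+[230,200]
P=np.array([ray("top",u,.045) for u in tc]);print("top corners",P.round(4),P.mean(0))
sc=np.array([[140,62],[320,92],[290,235],[84,200]])/4+[225,140]
Q=np.array([ray("scene",u,.045) for u in sc]);print("scene corners",Q.round(4),Q.mean(0))
for c,uv,in (("top",(115+(517-372)/(7.44),240+(452-298)/7.44)),("scene",(392+237/7.44,160+(470-298)/7.44))):
    print("neck",c,uv,ray(c,uv,.075))
E
python3 m1.py
```

```text
cap ['scene'] [ 0.53681143 -0.26518759] -0.8962941765785217
cap ['top'] [ 0.53731185 -0.26227621] -0.9347017407417297
top corners [[ 0.5874  0.0423  0.045 ]
 [ 0.5957 -0.0668  0.045 ]
 [ 0.5066 -0.0728  0.045 ]
 [ 0.4979  0.0361  0.045 ]] [ 0.54690074 -0.01531232  0.045     ]
scene corners [[ 0.5064 -0.0635  0.045 ]
 [ 0.4982  0.0352  0.045 ]
 [ 0.5876  0.0432  0.045 ]
 [ 0.5971 -0.0657  0.045 ]] [ 0.54732687 -0.01268562  0.045     ]
neck top (134.48924731182797, 260.6989247311828) [0.49642625 0.28493635 0.075     ]
neck scene (423.85483870967744, 183.11827956989248) [0.49770589 0.28447551 0.075     ]
```

```bash
cat >> h.py <<'E'
from scipy.spatial.transform import Rotation as Ro
def Rm(q): return Ro.from_quat([q[1],q[2],q[3],q[0]]).as_matrix()
def plan(pos,xyaw,tol=None):
    """vector in tool axes (units of rows) and rotation vector to a target with tool y down and tool x at yaw xyaw (or +pi)"""
    o=ctrl.get_obs();R=Rm(o["eef_rot"])
    best=None
    for a in (xyaw,xyaw+np.pi):
        x=np.array([np.cos(a),np.sin(a),0]);y=np.array([0,0,-1.]);T=np.c_[x,y,np.cross(x,y)]
        w=Ro.from_matrix(R.T@T).as_rotvec()
        if best is None or np.linalg.norm(w)<np.linalg.norm(best[0]):best=(w,T)
    w,T=best;d=np.array(pos)-o["eef_pos"]
    print("t",round(o["time_s"],2),"pos",np.round(o["eef_pos"],4),"F",np.round(o["wrist_force"],1),"open",round(float(o["opening"]),3),"q",np.round(o["q"],2))
    print("d world",d.round(4)," shift(cur tool)/.05:",(R.T@d/.05).round(3)," shift(final tool)/.05:",(T.T@d/.05).round(3)," turn/.12:",(w/.12).round(3))
E
python3 -c "
from h import *
print(Rm(ctrl.get_obs()['eef_rot']).round(3))
plan([.497,.285,.13],.075)"
```

```text
[[ 0.301  0.    -0.954]
 [ 0.954  0.     0.301]
 [ 0.    -1.     0.   ]]
t 0.8 pos [0.1731 0.5483 0.2423] F [-0.1  0.1  0.2] open 1.0 q [ 1.06  0.18  1.61  0.    1.35 -0.21]
d world [ 0.3239 -0.2633 -0.1123]  shift(cur tool)/.05: [-3.072  2.246 -7.763]  shift(final tool)/.05: [ 6.065  2.246 -5.737]  turn/.12: [-0.     9.917  0.   ]
```

Call:
{"name": "apply_moves", "arguments": {"plan": "0 0 0 0 0.99 0 1; 0 0 0 0 0.99 0 1; 0 0 0 0 0.99 0 1; 0 0 0 0 0.99 0 1; 0 0 0 0 0.99 0 1"}}

```text
time_s: 1.3
eef_pos: [0.1731, 0.5483, 0.2423]
eef_rot: [0.668, -0.668, -0.231, 0.231]
wrist_force: [1.0, 0.2, -1.0]
opening: 1.004
```

Call:
{"name": "apply_moves", "arguments": {"plan": "0 0 0 0 0.99 0 1; 0 0 0 0 0.99 0 1; 0 0 0 0 0.99 0 1; 0 0 0 0 0.99 0 1; 0 0 0 0 0.99 0 1"}}

```text
time_s: 1.8
eef_pos: [0.1731, 0.5483, 0.2423]
eef_rot: [0.707, -0.707, -0.025, 0.025]
wrist_force: [-0.1, -0.4, -0.8]
opening: 1.001
```

```bash
python3 -c "
from h import *
plan([.497,.285,.13],.075)"
```

```text
t 1.8 pos [0.1731 0.5483 0.2423] F [-0.1 -0.4 -0.8] open 1.001 q [ 1.06  0.18  1.61 -0.    1.35  0.99]
d world [ 0.3239 -0.2633 -0.1123]  shift(cur tool)/.05: [ 6.082  2.246 -5.719]  shift(final tool)/.05: [ 6.065  2.246 -5.737]  turn/.12: [-0.    -0.025  0.   ]
```

Call:
{"name": "apply_moves", "arguments": {"plan": "0.608 0.225 -0.572 0 0 0 1; 0.608 0.225 -0.572 0 0 0 1; 0.608 0.225 -0.572 0 0 0 1; 0.608 0.225 -0.572 0 0 0 1; 0.608 0.225 -0.572 0 0 0 1"}}

```text
time_s: 2.3
eef_pos: [0.3368, 0.4164, 0.1859]
eef_rot: [0.707, -0.706, -0.027, 0.027]
wrist_force: [0.5, 0.3, -1.3]
opening: 0.999
```

Call:
{"name": "apply_moves", "arguments": {"plan": "0.608 0.225 -0.572 0 0 0 1; 0.608 0.225 -0.572 0 0 0 1; 0.608 0.225 -0.572 0 0 0 1; 0.608 0.225 -0.572 0 0 0 1; 0.608 0.225 -0.572 0 0 0 1"}}

```text
time_s: 2.8
eef_pos: [0.4995, 0.2854, 0.1295]
eef_rot: [0.707, -0.707, -0.027, 0.027]
wrist_force: [1.4, 1.1, -0.4]
opening: 0.999
```

```bash
cat > snap.py <<'E'
from h import *
import sys
n=sys.argv[1];bx=eval(sys.argv[2]);by=eval(sys.argv[3])
out=[]
for c,(x,y,w,h) in (("scene",bx),("top",by)):
    im=cv2.cvtColor(ctrl.camera(c),cv2.COLOR_RGB2BGR);cv2.imwrite(f"pics/{c}{n}.png",im)
    out.append(cv2.resize(im[y:y+h,x:x+w],(400,int(400*h/w)),interpolation=cv2.INTER_CUBIC))
cv2.imwrite(f"pics/z{n}.png",np.hstack(out))
E
python3 snap.py 1 "(372,130,100,100)" "(85,210,100,100)"
python3 -c "
from h import *
plan([.497,.285,.06],.075)"
```

```text
t 2.9 pos [0.5012 0.2829 0.1285] F [-0.8  0.1  0.2] open 1.0 q [ 0.31  0.31  1.7  -0.    1.14  0.24]
d world [-0.0042  0.0021 -0.0685]  shift(cur tool)/.05: [-0.081  1.369  0.049]  shift(final tool)/.05: [-0.082  1.369  0.047]  turn/.12: [ 0.011 -0.025 -0.002]
```

View pics/z1.png

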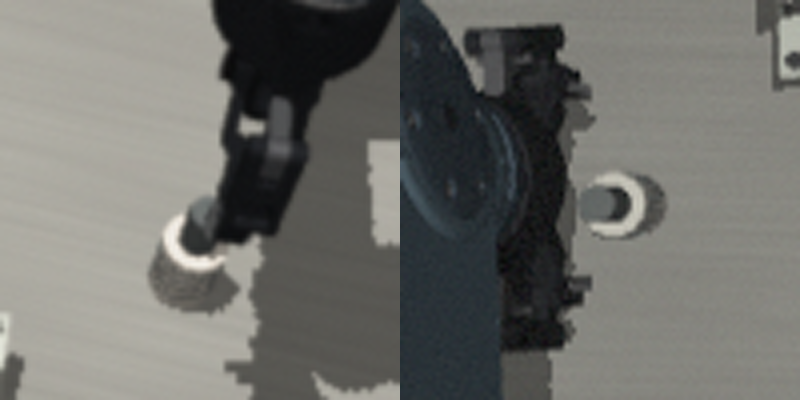

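Call:
{"name": "apply_moves", "arguments": {"plan": "-0.05 0.2 0.04 0 0 0 1; 0 0.3 0 0 0 0 1; 0 0.2 0 0 0 0 1; 0 0 0 0 0 0 1; 0 0 0 0 0 0 1"}}

```text
time_s: 3.4
eef_pos: [0.4947, 0.289, 0.0944]
eef_rot: [-0.706, 0.707, 0.027, -0.028]
wrist_force: [0.1, 1.4, 0.4]
opening: 0.996
```

```bash

python3 -c "
from h import *
plan([.497,.285,.06],.075)
for z in (.09,.1): print(proj('top',[[.497,.285,.075],ctrl.get_obs()['eef_pos']]),proj('scene',[[.497,.285,.075],ctrl.get_obs()['eef_pos']]))"
python3 snap.py 2 "(372,130,100,100)" "(85,210,100,100)"
```

```text
t 3.4 pos [0.4947 0.289  0.0944] F [0.1 1.4 0.4] open 0.996 q [0.32 0.35 1.72 0.   1.07 0.24]
d world [ 0.0023 -0.004  -0.0344]  shift(cur tool)/.05: [ 0.039  0.687 -0.083]  shift(final tool)/.05: [ 0.039  0.687 -0.083]  turn/.12: [ 0.002  0.028 -0.008]
[[134.47751741 260.41818025]
 [129.39887242 261.39575109]] [[424.16549201 182.89377367]
 [428.51977278 177.4402031 ]]
[[134.47751741 260.41818025]
 [129.39887242 261.39575109]] [[424.16549201 182.89377367]
 [428.51977278 177.4402031 ]]
```

View pics/z2.png

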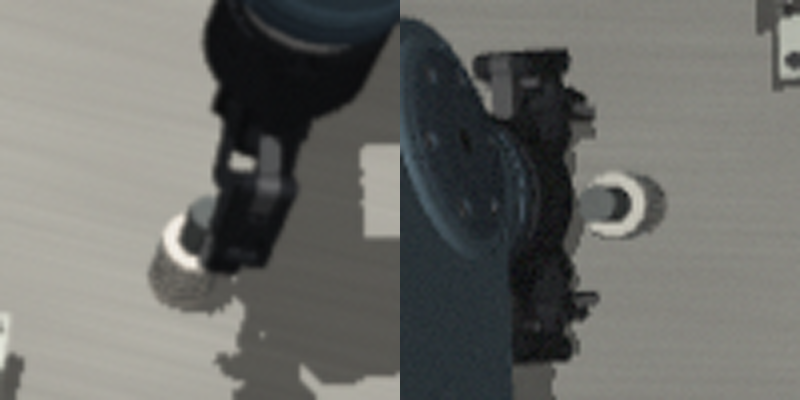

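Call:
{"name": "apply_moves", "arguments": {"plan": "0.04 0.1 -0.08 0 0 0 1; 0 0.3 0 0 0 0 1; 0 0.29 0 0 0 0 1; 0 0 0 0 0 0 1; 0 0 0 0 0 0 1"}}

```text
time_s: 4.0
eef_pos: [0.4971, 0.2842, 0.0591]
eef_rot: [-0.706, 0.707, 0.026, -0.028]
wrist_force: [-0.6, -0.8, 0.3]
opening: 0.997
```

```bash

python3 snap.py 3 "(372,130,100,100)" "(85,210,100,100)"
python3 -c "
from h import *
plan([.497,.285,.06],.075)"
```

```text
t 4.1 pos [0.498  0.2846 0.0604] F [ 0.1  0.1 -0.1] open 1.0 q [0.31 0.41 1.73 0.   1.01 0.24]
d world [-0.001   0.0004 -0.0004]  shift(cur tool)/.05: [-0.02   0.007  0.009]  shift(final tool)/.05: [-0.02   0.007  0.009]  turn/.12: [-0.001  0.017  0.001]
```

View pics/z3.png

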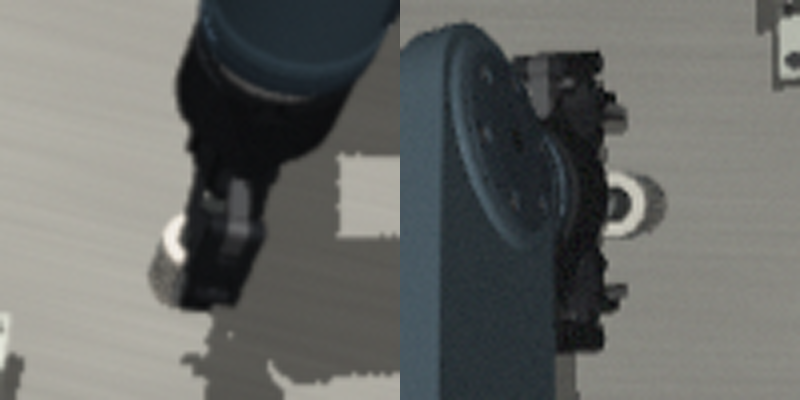

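Call:
{"name": "apply_moves", "arguments": {"plan": "0 0 0 0 0 0 0; 0 0 0 0 0 0 0; 0 0 0 0 0 0 0; 0 0 0 0 0 0 0; 0 0 0 0 0 0 0"}}

```text
time_s: 4.6
eef_pos: [0.4979, 0.2846, 0.0606]
eef_rot: [0.707, -0.707, -0.027, 0.027]
wrist_force: [-1.1, 0.0, 1.1]
opening: 0.214
```

Call:
{"name": "apply_moves", "arguments": {"plan": "0 0 0 0 0 0 0; 0 0 0 0 0 0 0; 0 0 0 0 0 0 0; 0 -0.3 0 0 0 0 0; 0 -0.3 0 0 0 0 0"}}

```text
time_s: 5.1
eef_pos: [0.4974, 0.2843, 0.0907]
eef_rot: [-0.706, 0.707, 0.027, -0.028]
wrist_force: [-0.5, 0.7, -2.2]
opening: 0.211
```

```bash

python3 snap.py 4 "(372,130,100,100)" "(85,210,100,100)"
python3 -c "
from h import *
plan([.497,.285,.06],.075)"
```

```text
t 5.2 pos [0.4999 0.2852 0.0934] F [ 0.4  1.1 -1.4] open 0.213 q [ 0.31  0.35  1.72 -0.    1.06  0.24]
d world [-0.0029 -0.0002 -0.0334]  shift(cur tool)/.05: [-0.063  0.669 -0.001]  shift(final tool)/.05: [-0.059  0.669 -0.   ]  turn/.12: [-0.01   0.017  0.044]
```

View pics/z4.png

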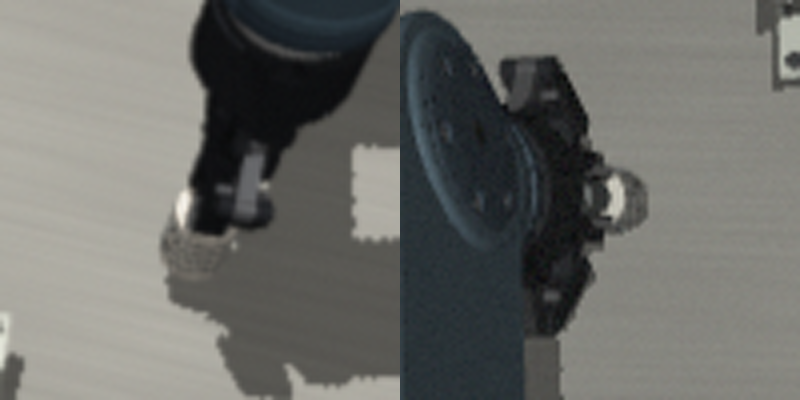

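Call:
{"name": "apply_moves", "arguments": {"plan": "0 -0.6 0 0 0 0 0; 0 -0.6 0 0 0 0 0; 0 -0.5 0 0 0 0 0; 0 -0.25 0 0 0 0 0; 0 0 0 0 0 0 0"}}

```text
time_s: 5.7
eef_pos: [0.4991, 0.285, 0.1899]
eef_rot: [0.707, -0.706, -0.029, 0.026]
wrist_force: [-0.3, -0.5, -1.1]
opening: 0.21
```

```bash
python3 -c "
from h import *
plan([.547,-.015,.19],.075)"
```

```text
t 5.7 pos [0.4991 0.285  0.1899] F [-0.3 -0.5 -1.1] open 0.21 q [0.31 0.23 1.66 0.   1.25 0.24]
d world [ 4.79e-02 -3.00e-01  1.00e-04]  shift(cur tool)/.05: [ 0.495 -0.007 -6.055]  shift(final tool)/.05: [ 5.070e-01 -2.000e-03 -6.054e+00]  turn/.12: [-0.008  0.017  0.034]
```

Call:
{"name": "apply_moves", "arguments": {"plan": "0.06 0 -0.6 0 0 0 0; 0.06 0 -0.7 0 0 0 0; 0.06 0 -0.7 0 0 0 0; 0.06 0 -0.7 0 0 0 0; 0.06 0 -0.7 0 0 0 0"}}

```text
time_s: 6.2
eef_pos: [0.5249, 0.1149, 0.1858]
eef_rot: [0.707, -0.707, -0.026, 0.028]
wrist_force: [-0.0, -0.6, -1.6]
opening: 0.211
```

Call:
{"name": "apply_moves", "arguments": {"plan": "0.05 0 -0.7 0 0 0 0; 0.05 0 -0.7 0 0 0 0; 0.05 0 -0.7 0 0 0 0; 0.05 0 -0.55 0 0 0 0; 0 0 0 0 0 0 0"}}

```text
time_s: 6.7
eef_pos: [0.5457, -0.0183, 0.186]
eef_rot: [-0.706, 0.707, 0.025, -0.027]
wrist_force: [-0.1, -0.0, -1.2]
opening: 0.209
```

Call:
{"name": "apply_moves", "arguments": {"plan": "0 0 0 0 0 0 0; 0 0 0 0 0 0 0; 0 0 0 0 0 0 0; 0 0 0 0 0 0 0; 0 0 0 0 0 0 0"}}

```text
time_s: 7.2
eef_pos: [0.546, -0.0144, 0.1878]
eef_rot: [0.707, -0.707, -0.028, 0.028]
wrist_force: [-1.3, -0.3, -2.0]
opening: 0.21
```

```bash
python3 -c "
from h import *
plan([.547,-.015,.19],.075)"
python3 snap.py 5 "(225,80,150,150)" "(200,170,150,150)"
```

```text
t 7.2 pos [ 0.546  -0.0144  0.1878] F [-1.3 -0.3 -2. ] open 0.21 q [-0.24  0.17  1.73  0.    1.24 -0.32]
d world [ 0.001  -0.0006  0.0022]  shift(cur tool)/.05: [ 0.019 -0.044 -0.013]  shift(final tool)/.05: [ 0.019 -0.044 -0.013]  turn/.12: [-0.     0.026  0.001]
```

View pics/z5.png

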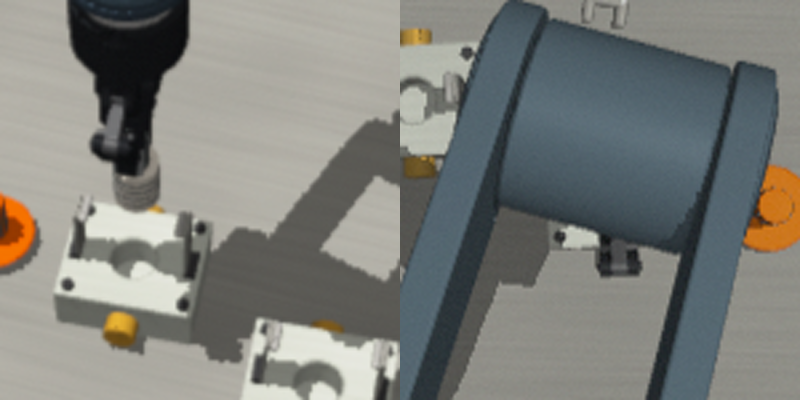

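```bash
cat > ov.py <<'E'
from h import *
import sys
x,y,a=map(float,sys.argv[1:4]);out=[]
for c,(x0,y0,w,h) in (("scene",(240,145,75,65)),("top",(240,205,75,65))):
    f=5.3;im=cv2.imread(f"pics/{c}0.png");cr=cv2.resize(im[y0:y0+h,x0:x0+w],None,fx=f,fy=f,interpolation=cv2.INTER_CUBIC)
    R=np.array([[np.cos(a),-np.sin(a)],[np.sin(a),np.cos(a)]])
    def d(L,z,col):
        P=np.c_[(np.array(L)@R.T)+[x,y],np.full(len(L),z)]
        p=(proj(c,P)-[x0,y0]+.5)*f-.5
        cv2.polylines(cr,[np.round(p*16).astype(int)],True,col,1,cv2.LINE_AA,4)
    d([[.045,.055],[-.045,.055],[-.045,-.055],[.045,-.055]],.045,(0,0,255))
    d(circ(0,0,0,.0205)[:,:2],.045,(0,255,0))
    for s in(1,-1): d([[.011,s*.0335],[-.011,s*.0335]],.1027,(255,0,0))
    out.append(cr)
cv2.imwrite("pics/ov%s.png"%sys.argv[4],np.hstack(out))
E
python3 ov.py .547 -.015 .075 1
```

```text
(no output)
```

View pics/ov1.png

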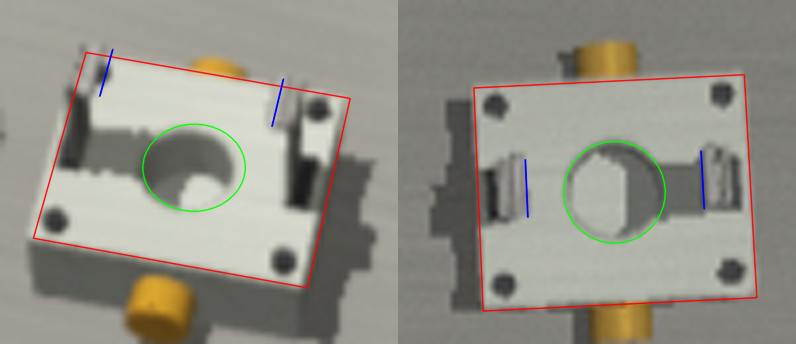

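```bash
cat > ov2.py <<'E'
from h import *
import sys
img,n=sys.argv[1:3];x,y,z=map(float,sys.argv[3:6]);x0,y0,w,h=eval(sys.argv[6])
f=700/w;im=cv2.imread(img);cr=cv2.resize(im[y0:y0+h,x0:x0+w],None,fx=f,fy=f,interpolation=cv2.INTER_CUBIC)
def d(P,col):
    p=(proj("scene",P)-[x0,y0]+.5)*f-.5
    cv2.polylines(cr,[np.round(p*16).astype(int)],True,col,1,cv2.LINE_AA,4)
d(circ(x,y,z,.016),(0,0,255));d(circ(x,y,z+.045,.017),(0,0,255))
d(circ(.547,-.015,.045,.0205),(0,255,0));d(circ(.547,-.0165,.045,.0205),(255,0,0))
cv2.imwrite(n,cr)
E
python3 ov2.py pics/scene5.png pics/o2.png .546 -.0144 .1273 "(245,120,70,60)"
```

```text
(no output)
```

View pics/o2.png

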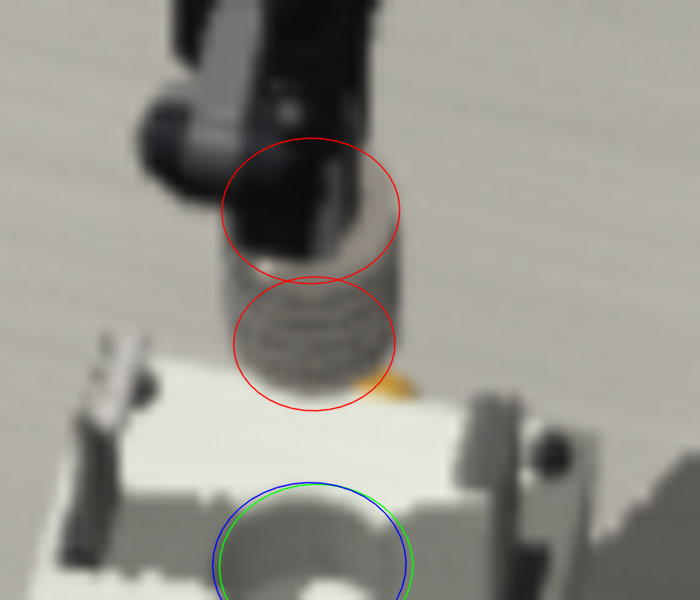

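Call:
{"name": "apply_moves", "arguments": {"plan": "0.02 0.3 -0.03 0 0 0 0; 0 0.4 0 0 0 0 0; 0 0.4 0 0 0 0 0; 0 0.3 0 0 0 0 0; 0 0.1 0 0 0 0 0"}}

```text
time_s: 7.8
eef_pos: [0.5456, -0.0163, 0.1102]
eef_rot: [0.707, -0.706, -0.026, 0.029]
wrist_force: [-0.9, 0.6, -0.7]
opening: 0.213
```

Call:
{"name": "apply_moves", "arguments": {"plan": "0 0 0 0 0 0 0; 0 0 0 0 0 0 0; 0 0 0 0 0 0 0; 0 0 0 0 0 0 0; 0 0 0 0 0 0 0"}}

```text
time_s: 8.3
eef_pos: [0.5476, -0.0166, 0.1134]
eef_rot: [-0.706, 0.707, 0.028, -0.027]
wrist_force: [-0.5, -0.3, -1.0]
opening: 0.215
```

```bash
python3 -c "
from h import *
plan([.5468,-.016,.1],.075)"
python3 snap.py 6 "(225,80,150,150)" "(200,170,150,150)"
python3 ov2.py pics/scene6.png pics/o3.png .5468 -.016 .052 "(235,130,80,68)"
```

```text
t 8.3 pos [ 0.5476 -0.0166  0.1134] F [-0.5 -0.3 -1. ] open 0.215 q [-0.25  0.27  1.78  0.    1.09 -0.32]
d world [-0.0008  0.0006 -0.0134]  shift(cur tool)/.05: [-0.014  0.269  0.014]  shift(final tool)/.05: [-0.014  0.269  0.014]  turn/.12: [0.003 0.017 0.009]
```

View pics/o3.png

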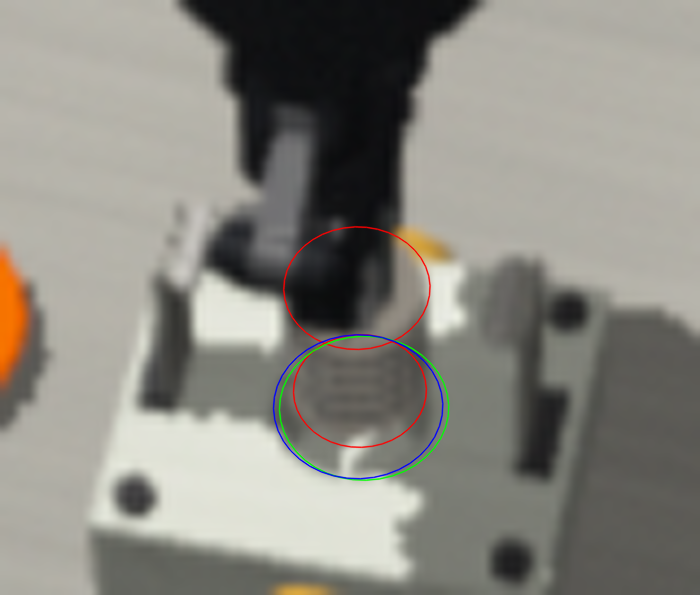

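Call:
{"name": "apply_moves", "arguments": {"plan": "0.01 0.1 0 0 0 0 0; 0 0.1 0 0 0 0 0; 0 0.1 0 0 0 0 0; 0 0 0 0 0 0 0; 0 0 0 0 0 0 0"}}

```text
time_s: 8.9
eef_pos: [0.5475, -0.0165, 0.0974]
eef_rot: [0.707, -0.707, -0.027, 0.027]
wrist_force: [0.5, -0.6, -1.2]
opening: 0.211
```

Call:
{"name": "apply_moves", "arguments": {"plan": "0 0.12 0 0 0 0 0; 0 0.12 0 0 0 0 0; 0 0.12 0 0 0 0 0; 0 0.06 0 0 0 0 0; 0 0 0 0 0 0 0"}}

```text
time_s: 9.4
eef_pos: [0.5474, -0.0165, 0.0761]
eef_rot: [0.707, -0.707, -0.027, 0.027]
wrist_force: [0.1, -0.2, -2.2]
opening: 0.215
```

Call:
{"name": "apply_moves", "arguments": {"plan": "0 0.04 0 0 0 0 0; 0 0.04 0 0 0 0 0; 0 0.04 0 0 0 0 0; 0 0 0 0 0 0 0; 0 0 0 0 0 0 0"}}

```text
time_s: 9.9
eef_pos: [0.5476, -0.0165, 0.0708]
eef_rot: [-0.707, 0.707, 0.027, -0.027]
wrist_force: [0.3, 0.3, -2.3]
opening: 0.213
```

Call:
{"name": "apply_moves", "arguments": {"plan": "0 0.02 0 0 0 0 0; 0 0.02 0 0 0 0 0; 0 0.02 0 0 0 0 0; 0 0 0 0 0 0 0; 0 0 0 0 0 0 0"}}

```text
time_s: 10.4
eef_pos: [0.5483, -0.0167, 0.0705]
eef_rot: [-0.706, 0.707, 0.028, -0.027]
wrist_force: [-7.7, 0.9, 19.6]
opening: 0.212
```

Call:
{"name": "apply_moves", "arguments": {"plan": "0 -0.04 0 0 0 0 0; 0 0 0 0 0 0 0.5; 0 0 0 0 0 0 1; 0 0 0 0 0 0 1; 0 0 0 0 0 0 1"}}

```text
time_s: 10.9
eef_pos: [0.5475, -0.0165, 0.0695]
eef_rot: [0.707, -0.707, -0.027, 0.027]
wrist_force: [0.7, 0.1, 0.0]
opening: 0.878
```

Call:
{"name": "apply_moves", "arguments": {"plan": "0 0 0 0 0 0 1; 0 0 0 0 0 0 1; 0 0 0 0 0 0 1; 0 -0.2 0 0 0 0 1; 0 -0.4 0 0 0 0 1"}}

```text
time_s: 11.4
eef_pos: [0.5464, -0.0162, 0.0991]
eef_rot: [0.707, -0.706, -0.026, 0.028]
wrist_force: [0.8, -0.1, 0.2]
opening: 1.005
```

Call:
{"name": "apply_moves", "arguments": {"plan": "0 -0.8 0 0 0 0 1; 0 -0.8 0 0 0 0 1; 0 -0.6 0 0 0 0 1; 0 0 0 0 0 0 1; 0 0 0 0 0 0 1"}}

```text
time_s: 11.9
eef_pos: [0.5481, -0.0166, 0.211]
eef_rot: [-0.706, 0.707, 0.028, -0.026]
wrist_force: [0.2, -0.2, -1.7]
opening: 0.999
```

```bash
python3 -c "
from h import *
plan([.537,-.2637,.2],.075)"
python3 snap.py 7 "(225,80,150,150)" "(200,170,150,150)"
```

```text
t 11.9 pos [ 0.5481 -0.0166  0.211 ] F [ 0.2 -0.2 -1.7] open 0.999 q [-0.25  0.15  1.71 -0.    1.28 -0.32]
d world [-0.0111 -0.2471 -0.011 ]  shift(cur tool)/.05: [-0.602  0.223 -4.91 ]  shift(final tool)/.05: [-0.591  0.221 -4.912]  turn/.12: [0.006 0.017 0.019]
```

View pics/z7.png

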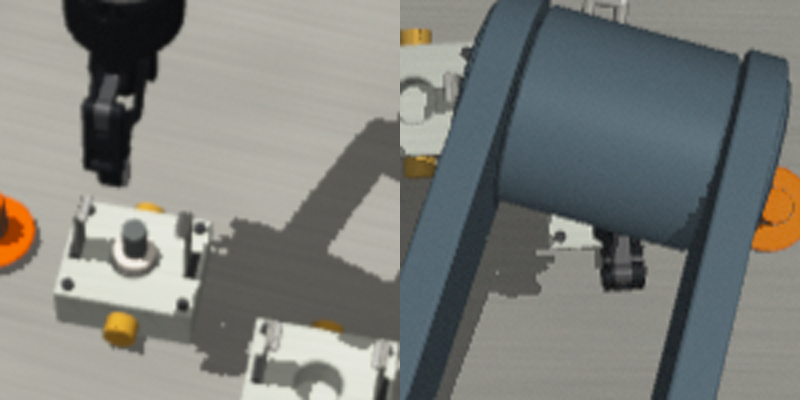

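Call:
{"name": "apply_moves", "arguments": {"plan": "-0.07 0 -0.6 0 0 0 1; -0.07 0 -0.6 0 0 0 1; -0.07 0 -0.6 0 0 0 1; -0.07 0 -0.6 0 0 0 1; -0.07 0 -0.6 0 0 0 1"}}

```text
time_s: 12.5
eef_pos: [0.5406, -0.1681, 0.2079]
eef_rot: [0.707, -0.706, -0.026, 0.028]
wrist_force: [0.4, 0.1, -0.0]
opening: 0.998
```

Call:
{"name": "apply_moves", "arguments": {"plan": "-0.08 0.3 -0.6 0 0 0 1; -0.08 0.4 -0.6 0 0 0 1; -0.08 0.4 -0.7 0 0 0 1; 0 0.4 0 0 0 0 1; 0 0 0 0 0 0 1"}}

```text
time_s: 13.0
eef_pos: [0.5339, -0.262, 0.1297]
eef_rot: [0.709, -0.704, -0.024, 0.029]
wrist_force: [0.1, 0.7, 0.5]
opening: 1.006
```

Call:
{"name": "apply_moves", "arguments": {"plan": "0 0 0 0 0 0 1; 0 0 0 0 0 0 1; 0 0 0 0 0 0 1; 0 0 0 0 0 0 1; 0 0 0 0 0 0 1"}}

```text
time_s: 13.5
eef_pos: [0.5375, -0.2629, 0.1356]
eef_rot: [-0.706, 0.707, 0.028, -0.027]
wrist_force: [-0.1, 0.0, 0.1]
opening: 0.995
```

```bash
python3 -c "
from h import *
plan([.537,-.2637,.029],.075)"
python3 snap.py 8 "(110,80,120,120)" "(340,190,120,120)"
```

```text
t 13.5 pos [ 0.5375 -0.2629  0.1356] F [-0.1  0.   0.1] open 0.995 q [-0.65  0.34  1.63 -0.    1.16 -0.73]
d world [-0.0005 -0.0008 -0.1066]  shift(cur tool)/.05: [-0.013  2.131 -0.013]  shift(final tool)/.05: [-0.011  2.131 -0.015]  turn/.12: [0.007 0.022 0.007]
```

View pics/z8.png

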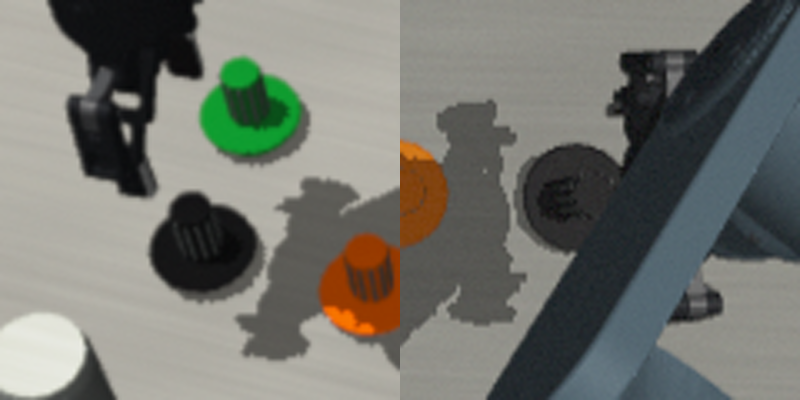

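Call:
{"name": "apply_moves", "arguments": {"plan": "0 0.3 -0.01 0 0 0 1; 0 0.4 0 0 0 0 1; 0 0.2 0 0 0 0 1; 0 0 0 0 0 0 1; 0 0 0 0 0 0 1"}}

```text
time_s: 14.1
eef_pos: [0.537, -0.2635, 0.0895]
eef_rot: [0.707, -0.706, -0.027, 0.027]
wrist_force: [-0.1, 0.5, 0.2]
opening: 1.001
```

```bash
python3 -c "
from h import *
print(ray('scene',(110+193/3.333-.35,80+207/3.333-.35),.058))
plan([.537,-.2637,.029],.075)"
python3 snap.py 9 "(110,80,120,120)" "(340,190,120,120)"
```

```text
[ 0.53588763 -0.26394003  0.058     ]
t 14.1 pos [ 0.537  -0.2635  0.0895] F [-0.1  0.5  0.2] open 1.001 q [-0.65  0.41  1.66 -0.    1.08 -0.73]
d world [-0.     -0.0002 -0.0605]  shift(cur tool)/.05: [-0.     1.21  -0.004]  shift(final tool)/.05: [-1.00e-03  1.21e+00 -4.00e-03]  turn/.12: [-0.004  0.016 -0.004]
```

View pics/z9.png

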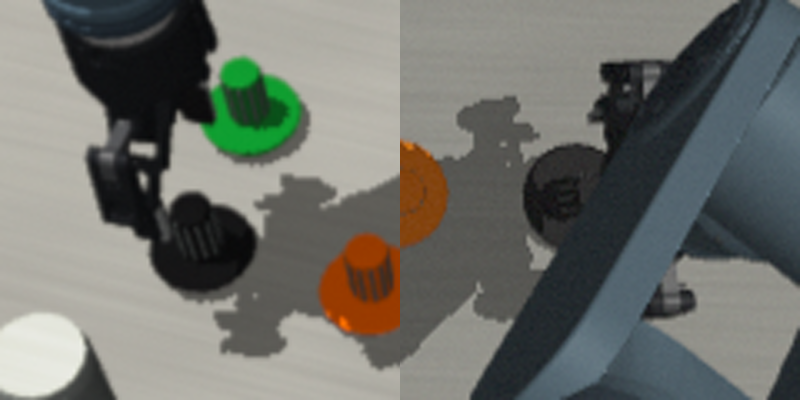

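Call:
{"name": "apply_moves", "arguments": {"plan": "0 0.3 0 0 0 0 1; 0 0.4 0 0 0 0 1; 0 0.3 0 0 0 0 1; 0 0.17 0 0 0 0 1; 0 0 0 0 0 0 1"}}

```text
time_s: 14.7
eef_pos: [0.5361, -0.2628, 0.0295]
eef_rot: [0.707, -0.706, -0.026, 0.028]
wrist_force: [-0.4, 0.9, 0.5]
opening: 1.006
```

Call:
{"name": "apply_moves", "arguments": {"plan": "0 0 0 0 0 0 0; 0 0 0 0 0 0 0; 0 0 0 0 0 0 0; 0 0 0 0 0 0 0; 0 0 0 0 0 0 0"}}

```text
time_s: 15.2
eef_pos: [0.5376, -0.264, 0.0321]
eef_rot: [-0.706, 0.707, 0.028, -0.027]
wrist_force: [0.4, -0.1, 3.9]
opening: 0.316
```

```bash
python3 -c "
from h import *
plan([.537,-.2637,.029],.075)"
```

```text
t 15.2 pos [ 0.5376 -0.264   0.0321] F [ 0.4 -0.1  3.9] open 0.316 q [-0.65  0.5   1.67 -0.    0.98 -0.73]
d world [-0.0006  0.0003 -0.0031]  shift(cur tool)/.05: [-0.012  0.063  0.006]  shift(final tool)/.05: [-0.012  0.063  0.006]  turn/.12: [0.008 0.017 0.009]
```

Call:
{"name": "apply_moves", "arguments": {"plan": "0 0 0 0 0 0 0; 0 0 0 0 0 0 0; 0 0 0 0 0 0 0; 0 0 0 0 0 0 0; 0 0 0 0 0 0 0"}}

```text
time_s: 15.7
eef_pos: [0.5377, -0.264, 0.0321]
eef_rot: [-0.706, 0.707, 0.028, -0.027]
wrist_force: [-0.7, 0.1, 5.1]
opening: 0.315
```

Call:
{"name": "apply_moves", "arguments": {"plan": "0 -0.3 0 0 0 0 0; 0 -0.6 0 0 0 0 0; 0 -0.8 0 0 0 0 0; 0 -0.8 0 0 0 0 0; 0 -0.8 0 0 0 0 0"}}

```text
time_s: 16.2
eef_pos: [0.5366, -0.2631, 0.1982]
eef_rot: [0.707, -0.706, -0.027, 0.027]
wrist_force: [-0.3, -0.3, -1.0]
opening: 0.315
```

Call:
{"name": "apply_moves", "arguments": {"plan": "0 -0.3 0 0 0 0 0; 0 0 0 0 0 0 0; 0 0 0 0 0 0 0; 0 0 0 0 0 0 0; 0 0 0 0 0 0 0"}}

```text
time_s: 16.7
eef_pos: [0.5361, -0.2628, 0.2088]
eef_rot: [0.708, -0.706, -0.026, 0.028]
wrist_force: [-0.1, -0.2, -2.2]
opening: 0.312
```

```bash
python3 -c "
from h import *
plan([.5475,-.0166,.21],.075)"
python3 snap.py 10 "(80,30,150,150)" "(340,190,120,120)"
```

```text
t 16.7 pos [ 0.5361 -0.2628  0.2088] F [-0.1 -0.2 -2.2] open 0.312 q [-0.65  0.26  1.58  0.    1.3  -0.73]
d world [0.0114 0.2462 0.0012]  shift(cur tool)/.05: [ 0.606 -0.012  4.892]  shift(final tool)/.05: [ 0.596 -0.024  4.894]  turn/.12: [-0.024  0.016 -0.026]
```

View pics/z10.png

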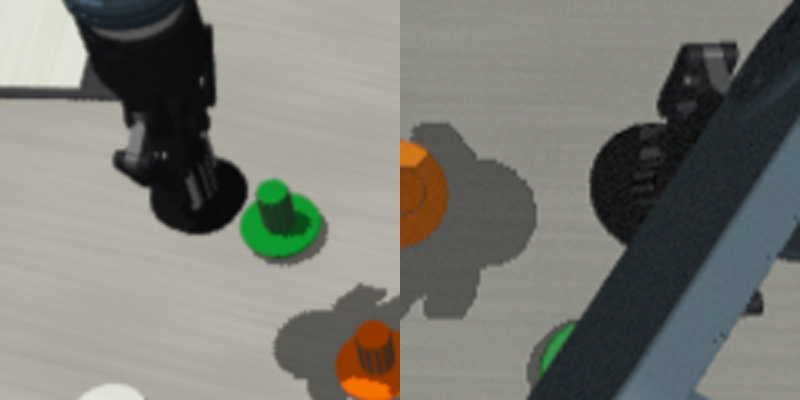

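Call:
{"name": "apply_moves", "arguments": {"plan": "0.07 0 0.5 0 0 0 0; 0.07 0 0.6 0 0 0 0; 0.07 0 0.6 0 0 0 0; 0.07 0 0.6 0 0 0 0; 0.07 0 0.6 0 0 0 0"}}

```text
time_s: 17.3
eef_pos: [0.5431, -0.1164, 0.2107]
eef_rot: [0.707, -0.706, -0.027, 0.027]
wrist_force: [0.2, 0.3, -1.4]
opening: 0.315
```

Call:
{"name": "apply_moves", "arguments": {"plan": "0.07 0 0.6 0 0 0 0; 0.07 0 0.6 0 0 0 0; 0.07 0 0.5 0 0 0 0; 0.04 0 0.29 0 0 0 0; 0 0 0 0 0 0 0"}}

```text
time_s: 17.8
eef_pos: [0.5481, -0.0159, 0.2109]
eef_rot: [0.707, -0.706, -0.028, 0.028]
wrist_force: [0.6, -0.4, -1.0]
opening: 0.313
```

Call:
{"name": "apply_moves", "arguments": {"plan": "0 0 0 0 0 0 0; 0 0 0 0 0 0 0; 0 0 0 0 0 0 0; 0 0 0 0 0 0 0; 0 0 0 0 0 0 0"}}

```text
time_s: 18.3
eef_pos: [0.5482, -0.018, 0.2113]
eef_rot: [-0.707, 0.707, 0.027, -0.027]
wrist_force: [0.3, -0.2, -1.6]
opening: 0.312
```

```bash
cat > ov3.py <<'E'
from h import *
import sys
img,n=sys.argv[1:3];x,y,z=map(float,sys.argv[3:6]);x0,y0,w,h=eval(sys.argv[6])
f=700/w;im=cv2.imread(img);cr=cv2.resize(im[y0:y0+h,x0:x0+w],None,fx=f,fy=f,interpolation=cv2.INTER_CUBIC)
def d(P,col):
    p=(proj("scene",P)-[x0,y0]+.5)*f-.5
    cv2.polylines(cr,[np.round(p*16).astype(int)],True,col,1,cv2.LINE_AA,4)
d(circ(x,y,z,.028),(0,0,255));d(circ(x,y,z+.0145,.036),(0,0,255))
d(circ(.5475,-.0166,.085,.010),(0,255,0))
cv2.imwrite(n,cr)
E
python3 -c "
from h import *
plan([.5475,-.0166,.17],.075)"
python3 snap.py 11 "(225,80,150,150)" "(200,170,150,150)"
python3 ov3.py pics/scene11.png pics/o4.png .5475 -.0166 .177 "(215,80,110,92)"
```

```text
t 18.3 pos [ 0.5482 -0.018   0.2113] F [ 0.3 -0.2 -1.6] open 0.312 q [-0.25  0.15  1.71 -0.    1.28 -0.33]
d world [-0.0007  0.0014 -0.0413]  shift(cur tool)/.05: [-0.013  0.826  0.03 ]  shift(final tool)/.05: [-0.013  0.826  0.03 ]  turn/.12: [ 0.001  0.01  -0.   ]
```

View pics/o4.png

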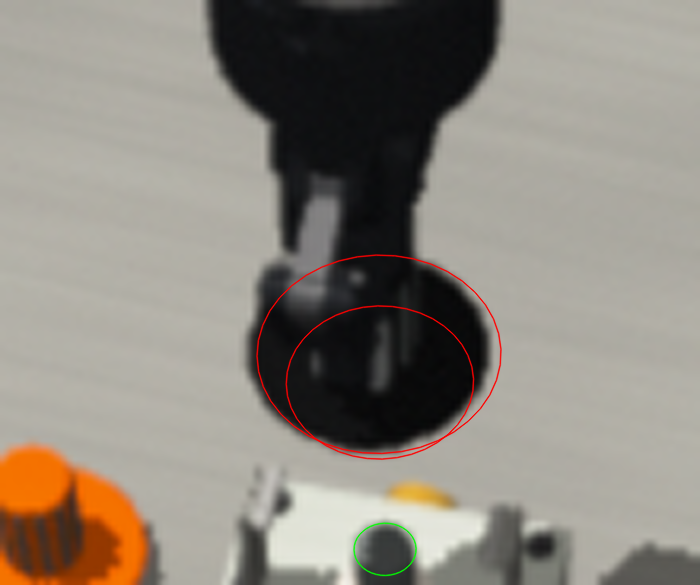

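Call:
{"name": "apply_moves", "arguments": {"plan": "0 0.2 0.06 0 0 0 0; 0 0.4 0 0 0 0 0; 0 0.4 0 0 0 0 0; 0 0.3 0 0 0 0 0; 0 0.1 0 0 0 0 0"}}

```text
time_s: 18.9
eef_pos: [0.5466, -0.014, 0.1389]
eef_rot: [0.707, -0.706, -0.026, 0.029]
wrist_force: [0.5, 0.1, -0.7]
opening: 0.316
```

Call:
{"name": "apply_moves", "arguments": {"plan": "0 0 0 0 0 0 0; 0 0 0 0 0 0 0; 0 0 0 0 0 0 0; 0 0 0 0 0 0 0; 0 0 0 0 0 0 0"}}

```text
time_s: 19.4
eef_pos: [0.5484, -0.0146, 0.1419]
eef_rot: [-0.706, 0.707, 0.028, -0.027]
wrist_force: [-0.5, 0.3, -0.9]
opening: 0.316
```

```bash
python3 -c "
from h import *
plan([.5475,-.015,.14],.075)"
python3 snap.py 12 "(225,80,150,150)" "(200,170,150,150)"
python3 ov3.py pics/scene12.png pics/o5.png .5475 -.0166 .109 "(225,110,90,75)"
```

```text
t 19.4 pos [ 0.5484 -0.0146  0.1419] F [-0.5  0.3 -0.9] open 0.316 q [-0.24  0.23  1.76  0.    1.15 -0.32]
d world [-0.0009 -0.0004 -0.0019]  shift(cur tool)/.05: [-0.018  0.038 -0.007]  shift(final tool)/.05: [-0.018  0.038 -0.007]  turn/.12: [0.003 0.017 0.009]
```

View pics/o5.png

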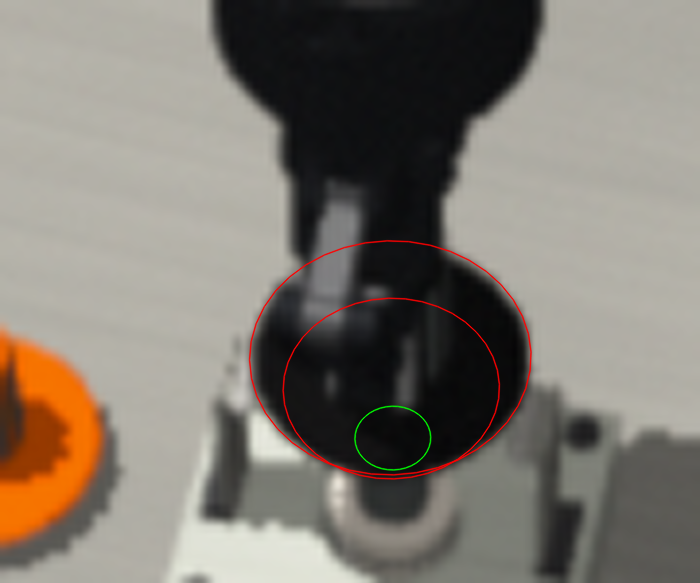

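Call:
{"name": "apply_moves", "arguments": {"plan": "-0.01 0.1 0 0 0 0 0; 0 0.08 0 0 0 0 0; 0 0.04 0 0 0 0 0; 0 0 0 0 0 0 0; 0 0 0 0 0 0 0"}}

```text
time_s: 20.0
eef_pos: [0.5474, -0.0145, 0.1301]
eef_rot: [0.707, -0.707, -0.027, 0.027]
wrist_force: [-0.2, -0.6, -1.6]
opening: 0.313
```

Call:
{"name": "apply_moves", "arguments": {"plan": "0 0.04 0 0 0 0 0; 0 0.04 0 0 0 0 0; 0 0 0 0 0 0 0; 0 0 0 0 0 0 0; 0 0 0 0 0 0 0"}}

```text
time_s: 20.5
eef_pos: [0.5481, -0.0152, 0.1267]
eef_rot: [-0.706, 0.707, 0.028, -0.027]
wrist_force: [1.9, -4.5, 0.3]
opening: 0.312
```

Call:
{"name": "apply_moves", "arguments": {"plan": "0 0 -0.02 0 0 0 0; 0 0 0 0 0 0 0; 0 0.02 0 0 0 0 0; 0 0 0 0 0 0 0; 0 0 0 0 0 0 0"}}

```text
time_s: 21.0
eef_pos: [0.548, -0.0156, 0.126]
eef_rot: [-0.706, 0.707, 0.028, -0.027]
wrist_force: [0.2, -2.8, 5.1]
opening: 0.313
```

```bash
python3 -c "
from h import *
plan([.5475,-.015,.117],.075)
print(ctrl.get_obs()['torque'])"
python3 snap.py 13 "(225,80,150,150)" "(200,170,150,150)"
python3 ov3.py pics/scene13.png pics/o6.png .5475 -.0166 .0935 "(225,110,90,75)"
```

```text
t 21.0 pos [ 0.548  -0.0156  0.126 ] F [ 0.2 -2.8  5.1] open 0.313 q [-0.24  0.26  1.77  0.    1.11 -0.32]
d world [-0.0005  0.0006 -0.009 ]  shift(cur tool)/.05: [-0.009  0.179  0.012]  shift(final tool)/.05: [-0.009  0.179  0.012]  turn/.12: [0.003 0.017 0.009]
[-0.41701943 -0.06173649 -0.01797612]
```

View pics/o6.png

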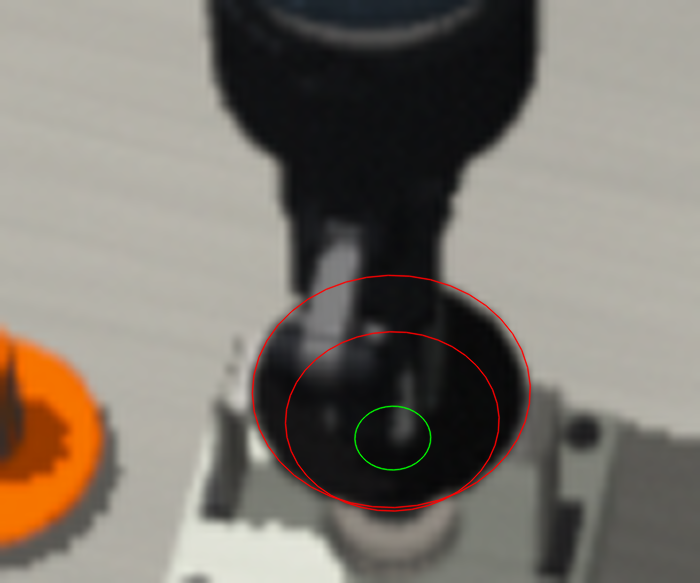

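Call:
{"name": "apply_moves", "arguments": {"plan": "0 0 -0.02 0 0 0 0; 0 0.02 0 0 0 0 0; 0 0.02 0 0 0 0 0; 0 0 0 0 0 0 0; 0 0 0 0 0 0 0"}}

```text
time_s: 21.6
eef_pos: [0.5486, -0.0159, 0.1248]
eef_rot: [0.707, -0.706, -0.028, 0.027]
wrist_force: [-0.9, 0.9, 10.9]
opening: 0.314
```

Call:
{"name": "apply_moves", "arguments": {"plan": "0 0.02 0 0 0 0 0; 0 0.02 0 0 0 0 0; 0 0.02 0 0 0 0 0; 0 0 0 0 0 0 0; 0 0 0 0 0 0 0"}}

```text
time_s: 22.1
eef_pos: [0.5462, -0.0159, 0.1189]
eef_rot: [0.707, -0.706, -0.026, 0.028]
wrist_force: [-0.6, -0.4, -3.2]
opening: 0.313
```

Call:
{"name": "apply_moves", "arguments": {"plan": "0 0.02 0 0 0 0 0; 0 0.02 0 0 0 0 0; 0 0.02 0 0 0 0 0; 0 0 0 0 0 0 0; 0 0 0 0 0 0 0"}}

```text
time_s: 22.6
eef_pos: [0.5478, -0.0166, 0.1174]
eef_rot: [-0.707, 0.707, 0.027, -0.027]
wrist_force: [-0.3, 0.3, -2.3]
opening: 0.314
```

Call:
{"name": "apply_moves", "arguments": {"plan": "0 0.02 0 0 0 0 0; 0 0.02 0 0 0 0 0; 0 0 0 0 0 0 0; 0 0 0 0 0 0 0; 0 0 0 0 0 0 0"}}

```text
time_s: 23.1
eef_pos: [0.5488, -0.0168, 0.1172]
eef_rot: [-0.706, 0.707, 0.028, -0.026]
wrist_force: [-2.7, 0.2, 9.8]
opening: 0.311
```

Call:
{"name": "apply_moves", "arguments": {"plan": "0 0.02 0 0 0 0 0; 0 0 0 0 0 0 0; 0 0 0 0 0 0 0; 0 0 0 0 0 0 0; 0 0 0 0 0 0 0"}}

```text
time_s: 23.6
eef_pos: [0.5494, -0.017, 0.1172]
eef_rot: [-0.706, 0.707, 0.029, -0.026]
wrist_force: [-3.3, 0.9, 15.7]
opening: 0.316
```

```bash
python3 -c "
from h import *
plan([.5475,-.015,.117],.075)
print(ctrl.get_obs()['torque'])"
python3 snap.py 14 "(225,80,150,150)" "(200,170,150,150)"
python3 ov3.py pics/scene14.png pics/o7.png .5475 -.0166 .085 "(225,110,90,75)"; python3 -c "
from h import *
plan([.5475,-.015,.117],.075)"
```

```text
t 23.6 pos [ 0.5494 -0.017   0.1172] F [-3.3  0.9 15.7] open 0.316 q [-0.25  0.27  1.77 -0.    1.09 -0.32]
d world [-0.0019  0.002  -0.0002]  shift(cur tool)/.05: [-0.035  0.004  0.042]  shift(final tool)/.05: [-0.035  0.004  0.042]  turn/.12: [0.012 0.017 0.032]
[0.11483705 0.7585692  0.00590133]
t 23.7 pos [ 0.5494 -0.0169  0.1172] F [-2.8  1.2 14.5] open 0.308 q [-0.25  0.27  1.77 -0.    1.09 -0.32]
d world [-0.0019  0.0019 -0.0002]  shift(cur tool)/.05: [-0.035  0.004  0.042]  shift(final tool)/.05: [-0.035  0.004  0.042]  turn/.12: [0.011 0.018 0.032]
```

View pics/o7.png

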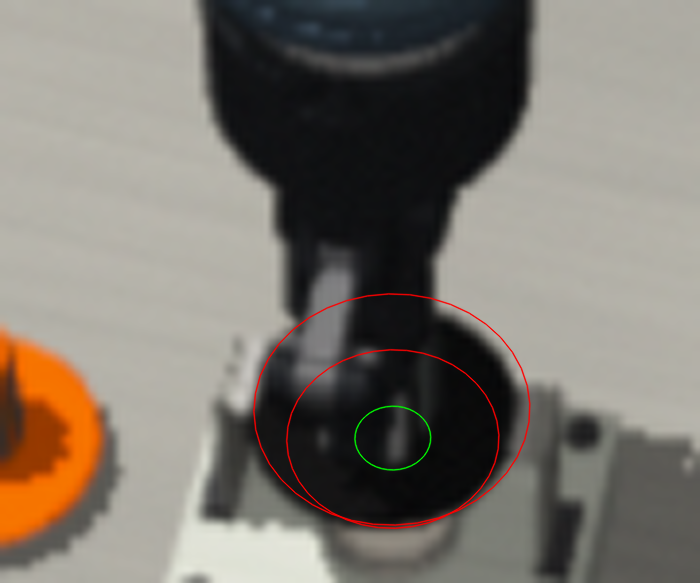

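Call:
{"name": "apply_moves", "arguments": {"plan": "0 0 0 0 0 0 0; 0 0 0 0 0 0 0; 0 0 0 0 0 0 0; 0 0 0 0 0 0 0; 0 0 0 0 0 0 0"}}

```text
time_s: 24.2
eef_pos: [0.5494, -0.017, 0.1172]
eef_rot: [-0.706, 0.707, 0.029, -0.026]
wrist_force: [-4.1, -0.6, 16.3]
opening: 0.315
```

```bash
python3 -c "
from bench import ctrl
print(ctrl.hand_in())"
```

```text
the job is handed in; nothing more can be done
None
```

I fitted the cartridge and the cap, and handed the job in at about 24 s with the gripper still pressing on the cap. The hand-in gives no verdict, so everything below comes from my own readings.

- **Cartridge:** I put it in the bore of the base nearest the robot, at about (0.547, -0.016). It slid in freely and met the bottom at about 20 N, then I let go. The picture afterwards showed it upright and home.
- **Cap:** I took the black cap by its knob and set it over the cartridge. When one clip touched first, I moved it about 2 mm sideways until the side force evened out.
- **Snap:** The push rose to about 11 N, then dropped to about zero as the clips snapped over the rim. The cap then came to rest on the cartridge at the expected home height.
- **Final press:** I held about 15–16 N down, steady over the last 0.6 s, with the grip closed on the knob.

**Less certain points:**
- The last picture shows the cap about 2 mm off towards -y, inside the 7 mm limit.
- A sideways force of 3–4 N remained at the end.
- I could not read the clip positions. That they sprang back is judged from the force drop and the cap's height.
- I did not move the arm near the wrench, can or pipe offcut, but took no final picture to check them.

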